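# Pack the plywood tote: tall bottles at the back first, then the front bay in layers

## Robot

A 6-joint arm with a two-finger parallel gripper is mounted at the origin on a cart in front of the work surface, level with it; the furniture and walls round the work are solid. World frame = base frame: x ahead of the robot, y to its left, z up, the work surface at z = 0. Lengths are in m, angles in rad, forces in N, time in s.
With the tool pointing down it reaches from about 0.25 to 0.775 m from the base axis. Payload 4 kg.
Tool frame: the origin (TCP) lies between the finger pads; the fingertips stand 14 mm ahead of it and the grasp point (between the pads) lies 5 mm behind it (nose_length is the distance from the TCP to the fingertips, in m); z points along the fingers, y is the line along which they close (so a half turn about z gives the same grasp; the last joint's range is limited). The gripper opens to 94 mm and grips with 3 to 60 N. Pads are 16 mm wide; open, the fingers measure 119 mm over their backs; the gripper's body (75 mm by 177 mm) begins 78 mm behind the grasp point.
Start: joints at [-1.231, 0.087, 1.371, -0, 1.684, -0.103], TCP at [0.236, -0.497, 0.188] pointing down, gripper open.
Joint ranges: [-3.1, 3.1], [-0.76, 2.03], [0.27, 2.55], [-1.08, 4.22], [0.17, 2.65], [-2.57, 2.57]. Speed limits (rad/s): [2.79, 2.79, 3.14, 3.14, 3.14, 3.14].

## Interface

Orientations are given as [roll, pitch, yaw] about the fixed x, y, z axes, in that order (R = Rz(yaw) Ry(pitch) Rx(roll)).
In Python, from bench import * gives the robot as it stands.
- The arm moves only by the tool move_arm, never from a script. Its argument "steps" is one flat list of numbers, 7 for each row, row after row: the turn, a rotation vector about the world's x, y, z in rad, then the shift along the world's x, y, z in m, then the opening, from 0 (shut) to 1 (fully open). A call has 1 to 12 rows; each row is the pose to reach, as a shift and turn from the pose commanded when the call began; what a row does not reach only later rows make up. A row lasts 1/10 s, in which the tool goes at most 50 mm and 8.59 degrees, less where a joint would pass 70% of its speed; a pose out of reach is approached as far as the arm can. A call with a gripper value outside its range is refused whole. The fingers move at their own pace and stop on an object; the grip force is fixed at half the most. Time passes only in rows, so rows that repeat a pose let the fingers close. It gives the time, the measured TCP pose, the force, the opening and the grip force at its end, in the units of the state.
- get_obs(): the state, without advancing time (a new reading comes with each control period).
- snapshot(name): name is "side" or "top"; returns (picture, depth): 420x560x3 uint8, red, green, blue; 420x560 float32, m along the optical axis (not along the pixel's ray), 0 where there is no reading.
- camera_model(name): a dict with "fx", "fy", "cx", "cy" (pixels), "k1" (the pictures are not rectified: a ray, as slopes to the right and down, at radius r is drawn at 1 + k1 r^2 times it, then the intrinsics apply), "rvec" (rotation vector, rad) and "tvec" (3), from world to camera coordinates, as OpenCV has them. Camera axes: x right, y down, z forward; pixel columns grow to the right and rows downward; lengths in m; the calibration is good to about 2 mm. A picture is of the moment at which its call begins. camera_model takes no time and is no camera call.
- close_job(): hands the job in; it is judged then, once.
Trained networks look in the newest picture that a camera, given by its name, has taken for a name from the list of things; names that differ only in an ending like _2 or _b are one class to them, and where a whole thing is asked for, a point or a joint stands for the part that bears it (a point fixed in the world has none). Each returns a list of dicts, best first, with "score" (0 to 1); they miss things now and then, are a little off and sometimes report something else, mostly with a low value. They report only what shows in the picture. A call takes as long as a camera call. They do not tell look-alikes from the thing itself.
- silhouettes(camera, target): "pixels" (420x560 bool, what is visible of it) and "uv" ([column, row] in pixels, amid what is visible of it).
- spot_point(camera, target): "uv" ([column, row] in pixels: a listed point, or the origin of a listed thing).
The state is a dict: "time": time; "joint_positions": joint angles; "qvel": joint speeds; "joint_torque": joint torques, N m; "tool_pos": TCP position; "ee_rot": TCP orientation; "wrist_force": force on the tool from outside, world axes, zero at the start; "wrist_torque": the same for the moment, N m; "width": finger opening in m; "finger_force": force on a finger pad.
Only numpy, scipy, OpenCV 4.12 (cv2) and the standard library are available. Lean on these libraries where they do the work, as an engineer would, in place of code of your own. Each camera call takes 0.05 s, during which the arm holds its last target. There are 200 camera calls.

## Task

Finish packing the plywood tote, back to front: first stand both tall bottles in its back bay; only then seat the white divider level on the ledges of the front bay, blue grip up, over the cork sanding block that already lies at the bottom; last stand the green-lidded jar on the divider. Set the bottles and the jar down upright without dropping or tipping them, leave the sanding block at the bottom, and leave the oil can, the pine block, the tape roll and the little dropper bottle where they are.

Things in the scene. Friction and masses are not known exactly. Their poses are not given: they have to be found in the camera images.
- tote: open plywood tote, fixed, 186 (x) x 184 (y) mm outside; origin at the centre of its underside, +x to its back. Walls and floor 6 mm. Front wall and inner partition (along y) 68 mm high at the ends, dipping to 24 mm over the middle 136 mm (for the fingers); back wall 100; side walls 68 beside the front bay, 100 beside the back bay
- back_bay (a point): centre of the back bay's floor, 6 mm above the bench, axes as the tote's; bay 74 (x) x 172 (y) mm inside; 50 mm to the tote's +x from its origin
- front_bay (a point): centre of the front bay's floor, 6 mm above the bench, axes as the tote's; bay 94 (x) x 172 (y) mm inside; 40 mm to the tote's -x from its origin. A 10 mm wide cleat runs along x on each side wall up to 56 mm above the bench, so the floor between them is 152 mm long in y
- ledge (a point): point over the centre of the front bay at the height of the two cleats' tops (56 mm above the bench), on which the divider's underside rests; axes as the tote's
- tall_bottle_1: tall bottle with a tan cap, 61 mm in diameter, 194 mm high, about 0.33 kg; cap 42 mm in diameter from 165 to 194 mm height, can be held by it; starts upright; origin at the centre of its underside, z up. The two tall bottles are alike and either may stand left or right
- tall_bottle_2: the second tall bottle, same as the first
- pine_block: bystander: pale pine offcut 44 (x) x 110 (y) x 44 (z) mm; origin at the centre of its underside
- divider: white divider plate 86 (x) x 164 (y) mm, 6 mm thick, about 0.11 kg, with a blue upright grip on its centre: 12 mm thick in y, 50 mm long in x, from the plate to 36 mm above the underside; origin at the centre of the underside, z up. It splits the top layer into two halves, 76 mm each in y; the jar may stand in either
- jar: clear jar with a green lid, 69 mm in diameter (lid 63), 84 mm high, about 0.25 kg; origin at the centre of its underside, z up; starts upright
- oil_can: bystander: blue oil can with a thin bent spout, body 76 mm in diameter, 174 mm high; the spout reaches 45 mm to its -y; origin at its underside
- sanding_block: cork sanding block with red paper, 61 (x) x 111 (y) x 34 mm, already lying flat on the floor of the tote's front bay, its top some 15 mm below the ledges; stays there; origin at the centre of its underside
- tape_roll: bystander: roll of tan masking tape lying flat, 96 mm in diameter, 25 mm high; origin at the centre of its underside
- dropper_bottle: bystander: small brown dropper bottle, 33 mm in diameter, 102 mm high; origin at its underside
Things that resemble listed ones, but are neither listed nor needed, are in the scene too. Leave any turquoise look-alike of the tall_bottle_1 alone. What is shaped like the tall_bottle_2 but yellow is not meant.

How it is judged:
On the way, in this order (a step that is already met when the one before it is completed fails the run):
1. both tall bottles stand upright in the back bay, let go, before anything else is packed (x of tall_bottle_1 in the frame of back_bay between -0.03 and 0.03 m and y of tall_bottle_1 in the frame of back_bay between -0.075 and 0.075 m and z of tall_bottle_1 in the frame of back_bay between -0.008 and 0.008 m and angle between each of tall_bottle_1, tall_bottle_2's own z axis and vertical below 0.12 rad and linear speed of each of tall_bottle_1, tall_bottle_2 below 0.03 m/s and x of tall_bottle_2 in the frame of back_bay between -0.03 and 0.03 m and y of tall_bottle_2 in the frame of back_bay between -0.075 and 0.075 m and z of tall_bottle_2 in the frame of back_bay between -0.008 and 0.008 m and contact force between the fingers and tall_bottle_1 below 0.2 N and contact force between the fingers and tall_bottle_2 below 0.2 N), for 0.2 s.
2. the divider lies level on the ledges over the sanding block, grip up (x of divider in the frame of ledge between -0.012 and 0.012 m and y of divider in the frame of ledge between -0.012 and 0.012 m and z of divider in the frame of ledge between -0.006 and 0.006 m and angle between divider's own z axis and vertical below 0.06 rad and linear speed of each of divider, sanding_block below 0.03 m/s and x of sanding_block in the frame of front_bay between -0.035 and 0.035 m and y of sanding_block in the frame of front_bay between -0.04 and 0.04 m and z of sanding_block in the frame of front_bay between -0.008 and 0.01 m and contact force between the fingers and divider below 0.2 N), for 0.2 s.
3. the jar stands upright on the divider (x of jar in the frame of divider between -0.045 and 0.045 m and y of jar in the frame of divider between -0.085 and 0.085 m and z of jar in the frame of divider between -0.002 and 0.014 m and angle between jar's own z axis and vertical below 0.12 rad and linear speed of jar below 0.03 m/s and contact force between the fingers and jar below 0.2 N), for 0.2 s.
At the end, for the whole second after the job is handed in: All at rest: both tall bottles upright (7 deg) on the back bay's floor, the sanding block on the front bay's floor, the divider level (3 deg) on the ledges (6 mm in height, 12 mm from centre each way), the jar upright (7 deg) on the divider (x of tall_bottle_1 in the frame of back_bay between -0.03 and 0.03 m and y of tall_bottle_1 in the frame of back_bay between -0.075 and 0.075 m and z of tall_bottle_1 in the frame of back_bay between -0.008 and 0.008 m and angle between each of tall_bottle_1, tall_bottle_2, jar's own z axis and vertical below 0.12 rad and linear speed of each of tall_bottle_1, tall_bottle_2, sanding_block, divider, jar below 0.03 m/s and x of tall_bottle_2 in the frame of back_bay between -0.03 and 0.03 m and y of tall_bottle_2 in the frame of back_bay between -0.075 and 0.075 m and z of tall_bottle_2 in the frame of back_bay between -0.008 and 0.008 m and x of sanding_block in the frame of front_bay between -0.035 and 0.035 m and y of sanding_block in the frame of front_bay between -0.04 and 0.04 m and z of sanding_block in the frame of front_bay between -0.008 and 0.01 m and x of divider in the frame of ledge between -0.012 and 0.012 m and y of divider in the frame of ledge between -0.012 and 0.012 m and z of divider in the frame of ledge between -0.006 and 0.006 m and angle between divider's own z axis and vertical below 0.06 rad and x of jar in the frame of divider between -0.045 and 0.045 m and y of jar in the frame of divider between -0.085 and 0.085 m and z of jar in the frame of divider between -0.002 and 0.014 m); the robot touches nothing.
It fails at once if a bystander (oil can, pine block, tape roll, dropper bottle) is moved more than 30 mm or tipped (distance of any of oil_can, pine_block, tape_roll, dropper_bottle from where it was at the start of the episode above 0.03 m or angle between any of oil_can, pine_block, tape_roll, dropper_bottle's own z axis and vertical above 0.5 rad).
It fails at once if a tall bottle or the jar is tipped more than about 45 degrees (angle between any of tall_bottle_1, tall_bottle_2, jar's own z axis and vertical above 0.8 rad).
It fails at once if a tall bottle or the jar is dropped (falls free of the fingers faster than 0.6 m/s, some 20 mm) ((contact force between the fingers and tall_bottle_1 below 0.2 N and linear speed of tall_bottle_1 above 0.6 m/s) or (contact force between the fingers and tall_bottle_2 below 0.2 N and linear speed of tall_bottle_2 above 0.6 m/s) or (contact force between the fingers and jar below 0.2 N and linear speed of jar above 0.6 m/s)).
It also fails if it takes over 72 s, if anything falls off the work surface, if the arm or the gripper's body presses on something with over 40 N, if the wrist force passes 120 N, or if a joint passes its speed limit or range.

## Working session

There is one attempt and no reset: what is moved stays moved. The work goes in short steps, Python scripts to look and compute and a tool call to move; the robot and the scene stay as the last step left them, time stands still between calls to the robot, and variables do not carry over. Pictures are saved under pics/ and viewed, at most 10 in all, crops included, and the job is handed in when it is done.

Besides the shell and the picture viewer there is one more tool, called after "Emit:" in YAML: its name, and indented under it one key for each argument. move_arm: Moves the arm, as the interface text tells. Its arguments: {"type":"object","properties":{"steps":{"type":"array"}},"required":["steps"]}

```bash
mkdir -p pics; ls
cat > h.py <<'E'
from bench import *
import numpy as np, cv2
def cam(n):
    m=camera_model(n); R=cv2.Rodrigues(np.array(m['rvec'],float))[0]; return m,R,np.array(m['tvec'],float).ravel()
def cloud(n,d):
    m,R,t=cam(n); v,u=np.mgrid[0:d.shape[0],0:d.shape[1]]
    x=(u-m['cx'])/m['fx']; y=(v-m['cy'])/m['fy']; a,b=x.copy(),y.copy()
    for _ in range(8):
        s=1+m['k1']*(a*a+b*b); a,b=x/s,y/s
    P=np.stack([a*d,b*d,d],-1)
    W=(P-t)@R
    W[d<=0]=np.nan
    return W
def save(n,p): cv2.imwrite('pics/'+n+'.png',p[:,:,::-1])
E
python3 - <<'E'
from h import *
for n in ['side','top']:
    p,d=snapshot(n); save(n+'0',p); np.savez(n+'0.npz',p=p,d=d)
    m,R,t=cam(n); print(n,m,-R.T@t)
print(get_obs())
E
```

```text
pics
side {'fx': 380.2235950373523, 'fy': 380.2235950373523, 'cx': 276.6929769285249, 'cy': 213.15199315199712, 'k1': -0.10479219574565732, 'rvec': array([ 2.00789874, -0.31026942,  0.19368177]), 'tvec': array([-0.54080198,  0.10404768,  1.16455482])} [ 0.21356357 -1.1166211   0.60582882]
top {'fx': 448.67521458145706, 'fy': 448.67521458145706, 'cx': 278.3468130128741, 'cy': 214.17171726322843, 'k1': -0.1319845052417596, 'rvec': array([ 2.32432251, -1.64576857,  0.30325016]), 'tvec': array([-0.24656332,  0.49088443,  1.33211389])} [ 0.08200807 -0.21575147  1.42232711]
{'time': 0.1, 'joint_positions': array([-1.23106791e+00,  8.78886323e-02,  1.37208463e+00, -3.10312183e-05,
        1.68357951e+00, -1.03079338e-01]), 'qvel': array([ 0.00026957, -0.0012487 , -0.00294972, -0.00274654, -0.00121547,
       -0.00138711]), 'joint_torque': array([ 2.88599513e-03, -3.41251230e+01, -3.03299940e+01,  7.19154300e-02,
        3.03779694e-02, -1.12985872e-04]), 'tool_pos': array([ 0.23548536, -0.49646513,  0.1870265 ]), 'ee_rot': array([-3.13963976e+00, -1.71013519e-04,  4.42804124e-01]), 'wrist_force': array([-0.23867343, -0.75026077,  0.37810605]), 'wrist_torque': array([ 0.01344433, -0.0029589 , -0.00036852]), 'finger_force': 0.0, 'width': 0.0939523129214158}
```

View pics/side0.png

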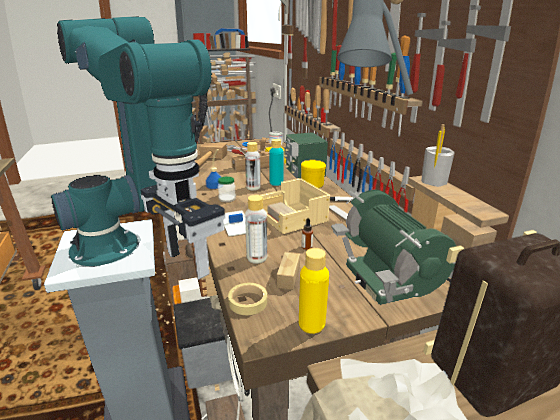

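View pics/top0.png

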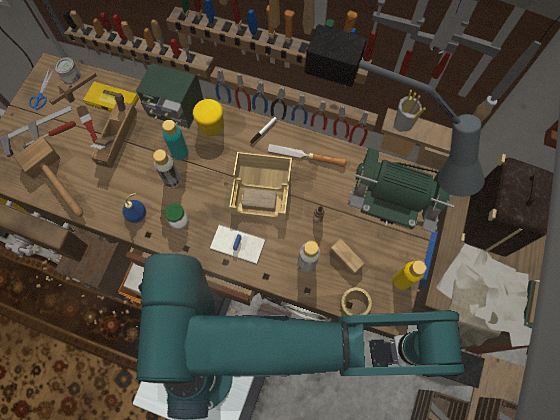

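The side view shows the clear tan-capped bottles at (252,165) and (257,230), the jar at (227,187), the divider at (235,222) and the tote at (295,210). In the top view they are at (165,165), (309,255), (175,215), (238,243) and (261,183). The turquoise bottle (172,138) and the yellow one (412,272) are look-alikes.

Run:
```python
from h import *
D={n:np.load(n+'0.npz') for n in ['side','top']}
C={n:cloud(n,D[n]['d']) for n in D}
for t in ['tall_bottle_1','jar','divider','tote','sanding_block','oil_can','pine_block','tape_roll','dropper_bottle']:
  for n in ['side','top']:
    for s in silhouettes(n,t)[:5]:
        if s['score']<.3: continue
        k=cv2.erode(s['pixels'].astype(np.uint8),np.ones((3,3)))>0
        if k.sum()<10: k=s['pixels']
        W=C[n][k]; W=W[~np.isnan(W[:,0])]
        if len(W)<5: continue
        zt=np.percentile(W[:,2],97); T=W[W[:,2]>zt-.012]
        col=D[n]['p'][k].mean(0).astype(int)
        print(t,n,round(s['score'],2),np.round(s['uv']),'n',len(W),'min',W.min(0).round(3),'max',W.max(0).round(3),'ztop',zt.round(3),'topmid',((np.percentile(T,3,0)+np.percentile(T,97,0))/2).round(3),'ext',np.ptp(T,axis=0).round(3),col)
for n in ['side','top']:
  for t in ['back_bay','front_bay','ledge']:
    for s in spot_point(n,t)[:1]: print(n,t,s['uv'].round(1),round(s['score'],2))
```

```text
tall_bottle_1 side 0.83 [316. 292.] n 1866 min [ 0.457 -0.544  0.005] max [ 0.51  -0.496  0.194] ztop 0.192 topmid [ 0.485 -0.517  0.188] ext [0.037 0.037 0.014] [225 197  19]
tall_bottle_1 side 0.7 [256. 232.] n 1115 min [ 0.411 -0.236  0.003] max [ 0.464 -0.196  0.194] ztop 0.189 topmid [ 0.437 -0.213  0.186] ext [0.029 0.027 0.016] [190 184 164]
tall_bottle_1 side 0.56 [252. 168.] n 502 min [0.537 0.294 0.006] max [0.588 0.328 0.193] ztop 0.187 topmid [0.563 0.317 0.184] ext [0.029 0.021 0.018] [160 155 139]
tall_bottle_1 side 0.56 [273. 163.] n 454 min [0.644 0.309 0.004] max [0.69  0.351 0.193] ztop 0.184 topmid [0.667 0.333 0.183] ext [0.025 0.029 0.02 ] [ 24 159 146]
tall_bottle_1 top 0.92 [172. 140.] n 529 min [0.645 0.316 0.018] max [0.692 0.372 0.201] ztop 0.195 topmid [0.673 0.345 0.191] ext [0.032 0.035 0.017] [64 93 76]
tall_bottle_1 top 0.8 [166. 170.] n 539 min [0.538 0.298 0.02 ] max [0.59  0.359 0.199] ztop 0.197 topmid [0.566 0.327 0.192] ext [0.035 0.035 0.013] [108  98  77]
tall_bottle_1 top 0.8 [408. 275.] n 512 min [ 0.458 -0.532  0.03 ] max [ 0.513 -0.479  0.20
[... 2501 characters left out ...]
xt [0.076 0.101 0.014] [157 131  95]
tape_roll side 0.94 [248. 304.] n 531 min [ 0.324 -0.437  0.002] max [ 0.412 -0.347  0.026] ztop 0.025 topmid [ 0.368 -0.393  0.019] ext [0.088 0.091 0.013] [200 179 123]
tape_roll top 0.78 [353. 289.] n 112 min [ 0.327 -0.433  0.016] max [ 0.415 -0.342  0.031] ztop 0.03 topmid [ 0.372 -0.388  0.025] ext [0.088 0.091 0.013] [167 147 103]
dropper_bottle top 0.55 [318. 214.] n 100 min [ 0.589 -0.202  0.013] max [ 0.611 -0.176  0.103] ztop 0.099 topmid [ 0.603 -0.189  0.096] ext [0.005 0.012 0.013] [77 64 52]Traceback (most recent call last):
  File "<stdin>", line 17, in <module>
AttributeError: 'list' object has no attribute 'round'. Did you mean: 'count'?
```

```bash
cat >> h.py <<'E'
from scipy.optimize import least_squares
def sdbox(P,lo,hi):
    c=(np.array(lo)+hi)/2; q=abs(P-c)-(np.array(hi)-lo)/2
    return np.linalg.norm(np.maximum(q,0),axis=1)+np.minimum(q.max(1),0)
def sdcyl(P,r,z0,z1):
    q=np.stack([np.hypot(P[:,0],P[:,1])-r,abs(P[:,2]-(z0+z1)/2)-(z1-z0)/2],1)
    return np.linalg.norm(np.maximum(q,0),axis=1)+np.minimum(q.max(1),0)
def tote(P):
    B=[]
    def b(x0,x1,y0,y1,z0,z1): B.append(sdbox(P,[x0,y0,z0],[x1,y1,z1]))
    b(-.093,.093,-.092,.092,0,.006); b(.087,.093,-.092,.092,0,.1)
    for x in (-.093,.007):
        b(x,x+.006,-.092,.092,0,.024)
        for s in(-.092,.068): b(x,x+.006,s,s+.024,0,.068)
    for s in (-.092,.086): b(-.093,.013,s,s+.006,0,.068); b(.007,.093,s,s+.006,0,.1)
    for s in (-.086,.076): b(-.087,.007,s,s+.010,0,.056)
    return np.min(B,0)
def bottle(P): return np.minimum(sdcyl(P,.0305,0,.14),sdcyl(P,.021,.14,.194))
def cap(P): return sdcyl(P,.021,.165,.194)
def jar(P): return np.minimum(sdcyl(P,.0345,0,.07),sdcyl(P,.0315,.06,.084))
def divider(P): return np.minimum(sdbox(P,[-.043,-.082,0],[.043,.082,.006]),sdbox(P,[-.025,-.006,0],[.025,.006,.036]))
def sand(P): return sdbox(P,[-.0305,-.0555,0],[.0305,.0555,.034])
def fit(sd,W,x0,yaw=True,fz=True,box=.15):
    """pose x,y,z,yaw; points in world"""
    W=W[~np.isnan(W[:,0])]
    def tf(q):
        c,s=np.cos(q[3]),np.sin(q[3]); d=W-q[:3]
        return np.stack([c*d[:,0]+s*d[:,1],-s*d[:,0]+c*d[:,1],d[:,2]],1)
    m=np.array([1,1,fz,yaw],float); x0=np.array(x0,float)
    f=lambda q: sd(tf(x0+m*(q-x0)))
    r=least_squares(f,x0,loss='cauchy',f_scale=.002,x_scale=[.01,.01,.01,.1])
    q=x0+m*(r.x-x0); e=sd(tf(q)); return q.round(4),np.median(abs(e)).round(4),len(W)
def region(C,x,y,r,z0,z1):
    W=C.reshape(-1,3); return W[(np.hypot(W[:,0]-x,W[:,1]-y)<r)&(W[:,2]>z0)&(W[:,2]<z1)]
E
cat > fit0.py <<'E'
from h import *
for n in ['side','top']:
    C=cloud(n,np.load(n+'0.npz')['d'])
    W=region(C,.45,-.05,.12,-.02,.02); W=W[W[:,1]<-.06]; print(n,'bench z',np.median(W[:,2]).round(4))
    print('tote',fit(tote,region(C,.635,.02,.15,.015,.12),[.635,.02,0,.1]),fit(tote,region(C,.635,.02,.15,.015,.12),[.635,.02,0,-.1]))
    for a in ((.44,-.205),(.565,.325)): print('bottle',fit(bottle,region(C,*a,.05,.015,.22),[*a,0,0],yaw=False),'cap',fit(cap,region(C,*a,.05,.169,.22),[*a,0,0],yaw=False))
    print('jar',fit(jar,region(C,.44,.246,.05,.015,.12),[.44,.243,0,0],yaw=False))
    print('div',[fit(divider,region(C,.43,.031,.12,.003,.06),[.43,.031,0,y]) for y in(.1,-.1)])
    print('sand',fit(sand,region(C,.588,.014,.06,.03,.05),[.588,.014,.006,-.1]))
E
python3 fit0.py
python3 - <<'E'
from h import *
for n in ['side','top']:
    q=np.load(n+'0.npz'); 
p=np.load('top0.npz')['p'][130:290,120:380]; save('crop0',cv2.resize(p,None,fx=3,fy=3,interpolation=cv2.INTER_CUBIC))
E
```

```text
side bench z -0.0028
tote (array([0.629 , 0.0208, 0.02  , 0.1838]), np.float64(0.0017), 2165) (array([0.629 , 0.0208, 0.02  , 0.1838]), np.float64(0.0017), 2165)
bottle (array([ 0.4413, -0.2011,  0.0094,  0.    ]), np.float64(0.001), 1234) cap (array([ 0.441 , -0.2008, -0.0023,  0.    ]), np.float64(0.0007), 187)
bottle (array([0.5659, 0.3311, 0.0114, 0.    ]), np.float64(0.0017), 594) cap (array([ 0.5661,  0.3309, -0.0023,  0.    ]), np.float64(0.0016), 76)
jar (array([ 0.4393,  0.252 , -0.003 ,  0.    ]), np.float64(0.0017), 343)
div [(array([ 0.4284,  0.0334, -0.0021,  0.0307]), np.float64(0.0007), 330), (array([ 0.4284,  0.0334, -0.0021,  0.0307]), np.float64(0.0007), 330)]
sand (array([0.592 , 0.0138, 0.0037, 0.2369]), np.float64(0.0008), 206)
top bench z -0.0008
tote (array([0.631 , 0.0204, 0.032 , 0.1742]), np.float64(0.0021), 2106) (array([0.6311, 0.0204, 0.032 , 0.1741]), np.float64(0.0021), 2106)
bottle (array([ 0.444 , -0.2025,  0.0009,  0.    ]), np.float64(0.001), 527) cap (array([ 4.448e-01, -2.023e-01, -1.000e-04,  0.000e+00]), np.float64(0.0014), 187)
bottle (array([0.5703, 0.3303, 0.0011, 0.    ]), np.float64(0.0013), 656) cap (array([ 5.709e-01,  3.313e-01, -2.000e-04,  0.000e+00]), np.float64(0.0012), 172)
jar (array([ 0.443 ,  0.2526, -0.001 ,  0.    ]), np.float64(0.0014), 437)
div [(array([0.4315, 0.0326, 0.0007, 0.043 ]), np.float64(0.0023), 1369), (array([0.4315, 0.0326, 0.0007, 0.043 ]), np.float64(0.0023), 1369)]
sand (array([0.5934, 0.018 , 0.0057, 0.2392]), np.float64(0.0019), 565)
```

View pics/crop0.png

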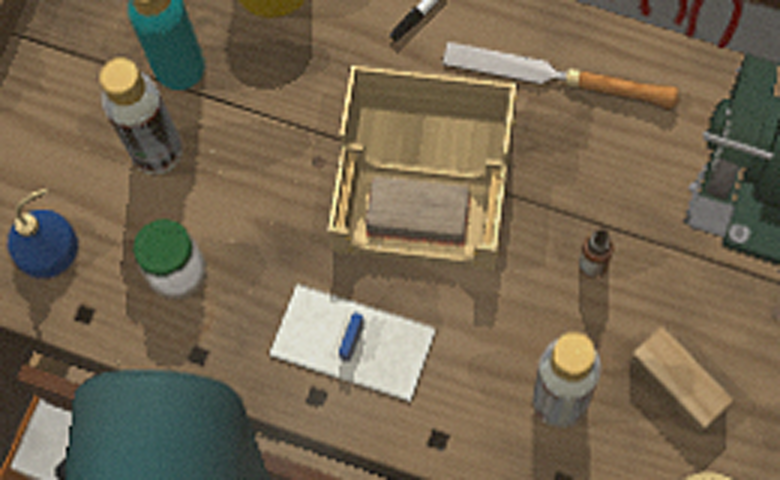

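The crop shows the tote slightly turned at (425,165), the divider with its grip at (350,335), the jar at (168,255), the bottle caps at (120,80) and (573,355), and the dropper at (597,255). The heights come out right to 3 mm except the tote's, so I'll refit it with z held fixed.

Run:
```python
from h import *
for n,z in [('side',-.0025),('top',-.0005)]:
    C=cloud(n,np.load(n+'0.npz')['d'])
    for r,z0,z1 in ((.137,.03,.12),(.137,.05,.12),(.137,.075,.12)):
        print(n,r,z0,[fit(tote,region(C,.635,.02,r,z0,z1),[.635,.02,z,y],fz=False) for y in (.0,.2)])
    W=region(C,.635,.02,.137,.09,.12); print(cv2.minAreaRect(W[:,:2].astype(np.float32)))
    for t in ['back_bay','front_bay','ledge','tote']:
        m,R,tv=cam(n); k=np.array([[m['fx'],0,m['cx']],[0,m['fy'],m['cy']],[0,0,1]])
        for s in spot_point(n,t)[:1]:
            xy=cv2.undistortPoints(np.array(s['uv'],float).reshape(1,1,2),k,np.array([m['k1'],0,0,0])).ravel()
            d=R.T@np.array([*xy,1]); c=-R.T@tv; h={'back_bay':.006,'front_bay':.006,'ledge':.056,'tote':0}[t]
            print(n,t,round(s['score'],2),(c+d*(h-c[2])/d[2]).round(4))
```

```text
side 0.137 0.03 [(array([ 0.6267,  0.0207, -0.0025,  0.243 ]), np.float64(0.0016), 1756), (array([ 0.6257,  0.0169, -0.0025,  0.2193]), np.float64(0.0016), 1756)]
side 0.137 0.05 [(array([ 0.627 ,  0.0203, -0.0025,  0.248 ]), np.float64(0.0014), 1053), (array([ 0.6256,  0.0176, -0.0025,  0.2154]), np.float64(0.0013), 1053)]
side 0.137 0.075 [(array([ 0.6267,  0.0166, -0.0025,  0.2336]), np.float64(0.0013), 426), (array([ 0.6263,  0.0169, -0.0025,  0.2254]), np.float64(0.0012), 426)]
((0.6794686913490295, 0.03224008530378342), (0.08778199553489685, 0.18662050366401672), 12.711112976074219)
side back_bay 0.77 [0.6664 0.0222 0.006 ]
side front_bay 0.69 [ 0.5824 -0.0095  0.006 ]
side ledge 0.6 [0.5246 0.1655 0.056 ]
side tote 0.59 [0.6382 0.0177 0.    ]
top 0.137 0.03 [(array([ 6.331e-01,  2.300e-02, -5.000e-04,  2.158e-01]), np.float64(0.0018), 1721), (array([ 6.331e-01,  2.300e-02, -5.000e-04,  2.158e-01]), np.float64(0.0018), 1721)]
top 0.137 0.05 [(array([ 6.331e-01,  2.320e-02, -5.000e-04,  2.142e-01]), np.float64(0.001), 915), (array([ 6.331e-01,  2.320e-02, -5.000e-04,  2.142e-01]), np.float64(0.001), 915)]
top 0.137 0.075 [(array([ 6.286e-01,  2.240e-02, -5.000e-04,  2.126e-01]), np.float64(0.0015), 363), (array([ 6.330e-01,  2.300e-02, -5.000e-04,  2.189e-01]), np.float64(0.001), 363)]
((0.6817416548728943, 0.033914193511009216), (0.08820993453264236, 0.18475516140460968), 12.54103946685791)
top back_bay 0.79 [0.6743 0.0501 0.006 ]
top front_bay 0.86 [0.6013 0.0215 0.006 ]
top ledge 0.87 [0.6017 0.022  0.056 ]
```

Emit:
move_arm:
  steps: [0,0,0.14,0,0,0.05,1,0,0,0.28,0.03,0.04,0.072,1,0,0,1.1,0.2065,0.295,0.072,1,0,0,1.1,0.2065,0.295,0.072,1,0,0,1.1,0.2065,0.295,0.072,1,0,0,1.1,0.2065,0.295,0.072,1,0,0,1.1,0.2065,0.295,0.072,1,0,0,1.1,0.2065,0.295,0.072,1,0,0,1.1,0.2065,0.295,0.072,1,0,0,1.1,0.2065,0.295,0.072,1,0,0,1.1,0.2065,0.295,0.072,1,0,0,1.1,0.2065,0.295,0.072,1]

```text
time: 2.65
tool_pos: [0.4414, -0.2035, 0.26]
ee_rot: [-3.141, 0.001, 1.54]
wrist_force: [0.2, -0.1, 0.2]
width: 0.0943
finger_force: 0.0
```

Emit:
move_arm:
  steps: [0,0,0,0.001,0.0015,-0.04,1,0,0,0,0.001,0.0015,-0.07,1,0,0,0,0.001,0.0015,-0.082,1,0,0,0,0.001,0.0015,-0.082,1,0,0,0,0.001,0.0015,-0.082,0.3,0,0,0,0.001,0.0015,-0.082,0.3,0,0,0,0.001,0.0015,-0.082,0.3,0,0,0,0.001,0.0015,-0.082,0.3,0,0,0,0.001,0.0015,-0.082,0.3,0,0,0,0.001,0.0015,-0.082,0.3]

```text
time: 3.65
tool_pos: [0.4433, -0.2005, 0.1783]
ee_rot: [3.141, 0.0, 1.543]
wrist_force: [-0.4, -0.2, -0.4]
width: 0.0494
finger_force: 0.0
```

Emit:
move_arm:
  steps: [0,0,0,0,0,0,0,0,0,0,0,0,0,0,0,0,0,0,0,0,0,0,0,0,0,0,0,0,0,0,0,0,0,0,0]

```text
time: 4.15
tool_pos: [0.4432, -0.2004, 0.1781]
ee_rot: [-3.142, -0.0, 1.543]
wrist_force: [-0.5, -0.1, 0.6]
width: 0.0093
finger_force: 0.0
```

```bash
cat > look.py <<'E'
from h import *
import sys
def look(tag,png=False):
    r={}
    for n in ['side','top']:
        p,d=snapshot(n); np.savez(f'{n}{tag}.npz',p=p,d=d); r[n]=cloud(n,d)
        if png: save(n+tag,p)
    return r
E
python3 - <<'E'
from look import *
for n,C in look('1').items():
    a=(.4435,-.2015); print(n,'cap',fit(cap,region(C,*a,.026,.169,.2),[*a,0,0],yaw=False),'bottle',fit(bottle,region(C,*a,.05,.015,.155),[*a,0,0],yaw=False,fz=False))
E
```

```text
side cap (array([ 0.4411, -0.2005, -0.0019,  0.    ]), np.float64(0.0008), 178) bottle (array([ 0.4411, -0.2014,  0.    ,  0.    ]), np.float64(0.001), 975)
top cap (array([ 0.4435, -0.2015,  0.    ,  0.    ]), np.float64(nan), 0) bottle (array([ 0.4441, -0.2023,  0.    ,  0.    ]), np.float64(0.0004), 71)
  return _methods._mean(a, axis=axis, dtype=dtype,
  ret = ret.dtype.type(ret / rcount)
```

Run:
```python
from h import *
p=np.load('side1.npz')['p'][130:270,180:340]; q=np.load('top1.npz')['p'][190:330,240:400]
save('c1',np.hstack([cv2.resize(a,(400,350),interpolation=cv2.INTER_CUBIC) for a in(p,q)]))
o=get_obs();print(o['tool_pos'],o['ee_rot'],o['width'])
```

```text
[ 0.44315236 -0.2004994   0.17810807] [3.14149215e+00 3.78842538e-05 1.54273845e+00] 0.002186976344444177
```

View pics/c1.png

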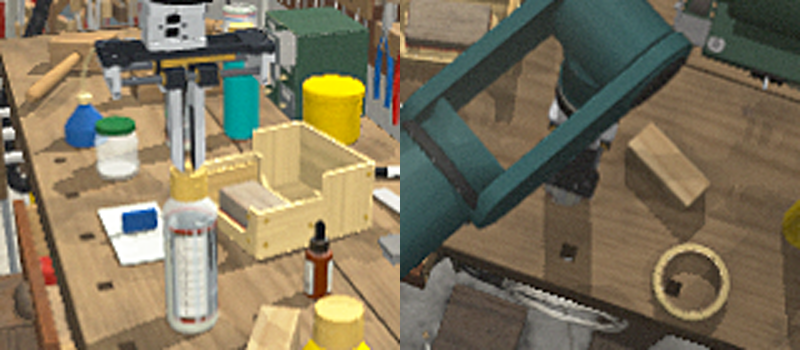

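The side crop shows the fingers shut and ending at the cap's top or just behind it (about pixel (187,165)), not round it. I'll measure where the fingertips are.

Run:
```python
from h import *
q=np.load('side1.npz'); C=cloud('side',q['d'])
# crop (185,x) -> full: col=180+X*160/400,row=130+Y*140/350
for r in range(158,212,3):
    print(r,[(c,*C[r,c].round(3)) for c in (249,252,255,258,260)][0::1])
```

```text
158 [(249, np.float64(0.422), np.float64(-0.231), np.float64(0.314)), (252, np.float64(0.429), np.float64(-0.232), np.float64(0.314)), (255, np.float64(0.447), np.float64(-0.193), np.float64(0.3)), (258, np.float64(0.445), np.float64(-0.23), np.float64(0.312)), (260, np.float64(0.449), np.float64(-0.234), np.float64(0.312))]
161 [(249, np.float64(0.421), np.float64(-0.236), np.float64(0.308)), (252, np.float64(0.427), np.float64(-0.239), np.float64(0.308)), (255, np.float64(0.437), np.float64(-0.23), np.float64(0.304)), (258, np.float64(0.445), np.float64(-0.23), np.float64(0.304)), (260, np.float64(0.449), np.float64(-0.235), np.float64(0.305))]
164 [(249, np.float64(0.421), np.float64(-0.231), np.float64(0.298)), (252, np.float64(0.428), np.float64(-0.234), np.float64(0.299)), (255, np.float64(0.571), np.float64(0.3), np.float64(0.112)), (258, np.float64(0.449), np.float64(-0.213), np.float64(0.29)), (260, np.float64(0.448), np.float64(-0.237), np.float64(0.298))]
167 [(249, np.float64(0.426), np.float64(-0.209), np.float64(0.283)), (252, np.float64(0.434), np.float64(-0.211), np.f
[... 4101 characters left out ...]
451), np.float64(-0.218), np.float64(0.181))]
206 [(249, np.float64(0.422), np.float64(-0.21), np.float64(0.173)), (252, np.float64(0.429), np.float64(-0.218), np.float64(0.176)), (255, np.float64(0.437), np.float64(-0.22), np.float64(0.175)), (258, np.float64(0.444), np.float64(-0.223), np.float64(0.175)), (260, np.float64(0.451), np.float64(-0.219), np.float64(0.173))]
209 [(249, np.float64(0.422), np.float64(-0.21), np.float64(0.164)), (252, np.float64(0.428), np.float64(-0.22), np.float64(0.168)), (255, np.float64(0.436), np.float64(-0.221), np.float64(0.167)), (258, np.float64(0.444), np.float64(-0.223), np.float64(0.167)), (260, np.float64(0.45), np.float64(-0.221), np.float64(0.165))]
```

The fingers are at the cap's x and y, but their tips sit at z≈0.195, where the stated geometry puts them at 0.164. The tips are therefore about 31 mm higher than the reported pose implies. I'll rise slightly, open, go 30 mm deeper and check again.

Emit:
move_arm:
  steps: [0,0,0,0,0,0.02,1,0,0,0,0,0,0.02,1,0,0,0,0,0,0.02,1,0,0,0,0,0,0.02,1,0,0,0,0,0,0.02,1,0,0,0,0,0,0.02,1,0,0,0,0,0,0.02,1,0,0,0,0,0,0.02,1,0,0,0,0,0,0.02,1,0,0,0,0,0,0.0,1,0,0,0,0,0,-0.02,1,0,0,0,0,0,-0.03,1]

```text
time: 5.45
tool_pos: [0.4424, -0.2, 0.1463]
ee_rot: [-3.139, -0.001, 1.543]
wrist_force: [0.3, 0.4, -0.5]
width: 0.0927
finger_force: 0.0
```

Emit:
move_arm:
  steps: [0,0,0,0,0,0,0,0,0,0,0,0,0,0,0,0,0,0,0,0,0,0,0,0,0,0,0,0,0,0,0,0,0,0,0,0,0,0,0,0,0,0,0,0,0,0,0,0,0,0,0,0,0,0,0,0,0,0,0,0,0,0,0]

```text
time: 6.35
tool_pos: [0.4434, -0.2005, 0.1483]
ee_rot: [3.141, 0.0, 1.543]
wrist_force: [-0.0, -1.0, 1.6]
width: 0.0411
finger_force: 30.0
```

Emit:
move_arm:
  steps: [0,0,0,0,0,0.02,0,0,0,0,0,0,0.05,0,0,0,0,0,0,0.09,0,0,0,0,0,0,0.12,0,0,0,0,0,0,0.125,0,0,0,0,0,0,0.125,0]

```text
time: 6.95
tool_pos: [0.4432, -0.2006, 0.2727]
ee_rot: [-3.142, 0.0, 1.543]
wrist_force: [-0.5, -0.5, -3.6]
width: 0.0413
finger_force: 30.0
```

Run:
```python
from look import *
o=get_obs();print(o['tool_pos'],o['wrist_force'],o['width'])
for n,C in look('2').items():
    a=(.4435,-.2015); print(n,'bottle',fit(bottle,region(C,*a,.04,.11,.32),[*a,.12,0],yaw=False), fit(lambda P:sdcyl(P,.0305,0,.14),region(C,*a,.04,.1,.25),[*a,.125,0],yaw=False))
    W=region(C,*a,.04,.09,.4);print(W[:,2].min() if len(W) else None)
```

```text
[ 0.44318511 -0.2005511   0.27267166] [-0.51165675 -0.53093073 -3.62067906] 0.041336972207651
side bottle (array([ 0.4408, -0.2011,  0.1243,  0.    ]), np.float64(0.0011), 1612) (array([ 0.4409, -0.2011,  0.1245,  0.    ]), np.float64(0.0008), 947)
0.12276874957116919
top bottle (array([ 0.4433, -0.2016,  0.12  ,  0.    ]), np.float64(0.0004), 89) (array([ 0.4433, -0.2016,  0.125 ,  0.    ]), np.float64(0.0004), 88)
0.12660953436527625
```

Emit:
move_arm:
  steps: [0,0,0,0.015,0.012,0,0,0,0,0,0.045,0.036,0,0,0,0,0,0.08,0.064,0,0,0,0,0,0.115,0.091,0,0,0,0,0,0.15,0.119,0,0,0,0,0,0.185,0.147,0,0,0,0,0,0.215,0.171,0,0,0,0,0,0.235,0.187,0,0,0,0,0,0.244,0.194,0,0,0,0,0,0.247,0.196,0,0,0,0,0,0.247,0.196,0,0,0,0,0,0.247,0.196,0,0]

```text
time: 8.25
tool_pos: [0.6894, -0.0051, 0.2721]
ee_rot: [-3.139, 0.0, 1.542]
wrist_force: [-0.2, 0.1, -3.1]
width: 0.0411
finger_force: 30.0
```

Run:
```python
from look import *
o=get_obs();print(o['tool_pos'],o['ee_rot'],o['width'])
for n,C in look('3').items():
    a=(.690,-.005); print(n,'bottle',fit(lambda P:sdcyl(P,.0305,0,.14),region(C,*a,.045,.115,.25),[*a,.125,0],yaw=False))
    W=region(C,*a,.045,.11,.4);print(W[:,2].min() if len(W) else None)
    W=region(C,.635,.02,.137,.09,.11); print(cv2.minAreaRect(W[:,:2].astype(np.float32)))
a=np.load('side3.npz')['p'][130:270,200:360]; b=np.load('top3.npz')['p'][110:250,190:350]
save('c3',np.hstack([cv2.resize(x,(400,350),interpolation=cv2.INTER_CUBIC) for x in(a,b)]))
```

```text
[ 0.68940911 -0.00514421  0.27206747] [-3.13943611e+00  2.40436820e-04  1.54200982e+00] 0.041138306414791076
side bottle (array([ 0.6871, -0.0058,  0.1237,  0.    ]), np.float64(0.0012), 671)
0.12127420325526506
((0.6792243123054504, 0.03170085698366165), (0.0849069282412529, 0.1876019388437271), 12.861804008483887)
top bottle (array([ 0.6904, -0.0063,  0.1142,  0.    ]), np.float64(0.0007), 338)
0.12174036798733394
((0.7172625064849854, -0.012762047350406647), (0.1398622989654541, 0.06813804060220718), 67.37893676757812)
```

View pics/c3.png

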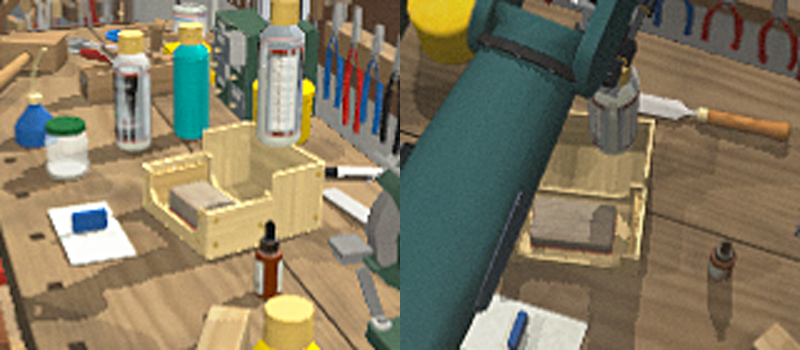

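The held bottle hangs upright over the back bay's right half, at (283,130) in the side crop and (612,120) in the top crop. It is centred in x to about 1 mm, so I'm lowering it.

Emit:
move_arm:
  steps: [0,0,0,0,0,-0.02,0,0,0,0,0,0,-0.05,0,0,0,0,0,0,-0.08,0,0,0,0,0,0,-0.1,0,0,0,0,0,0,-0.11,0,0,0,0,0,0,-0.114,0,0,0,0,0,0,-0.116,0,0,0,0,0,0,-0.118,0,0,0,0,0,0,-0.118,0]

```text
time: 9.25
tool_pos: [0.6907, -0.0046, 0.1564]
ee_rot: [3.139, 0.0, 1.543]
wrist_force: [-0.0, -0.2, -2.5]
width: 0.0414
finger_force: 30.0
```

Emit:
move_arm:
  steps: [0,0,0,0,0,-0.001,0,0,0,0,0,0,-0.001,0,0,0,0,0,0,-0.002,0,0,0,0,0,0,-0.002,0]

```text
time: 9.65
tool_pos: [0.6905, -0.0045, 0.1544]
ee_rot: [3.14, 0.0, 1.543]
wrist_force: [-0.7, 0.9, 0.2]
width: 0.0416
finger_force: 30.0
```

Emit:
move_arm:
  steps: [0,0,0,0,0,0,1,0,0,0,0,0,0,1,0,0,0,0,0,0,1,0,0,0,0,0,0,1,0,0,0,0,0,0,1,0,0,0,0,0,0.03,1,0,0,0,0,0,0.07,1,0,0,0,0,0,0.09,1,0,0,0,0,0,0.09,1]

```text
time: 10.55
tool_pos: [0.6919, -0.0046, 0.2484]
ee_rot: [3.132, 0.001, 1.543]
wrist_force: [0.2, 0.1, -0.3]
width: 0.0941
finger_force: 0.0
```

Emit:
move_arm:
  steps: [0,0,0,-0.006,0.016,0,0.8,0,0,0,-0.02,0.055,0,0.8,0,0,0,-0.036,0.1,0,0.8,0,0,0,-0.052,0.145,0,0.8,0,0,0,-0.068,0.19,0,0.8,0,0,0,-0.084,0.235,0,0.8,0,0,0,-0.1,0.28,0,0.8,0,0,0,-0.112,0.315,0,0.8,0,0,0,-0.118,0.33,0,0.8,0,0,0,-0.12,0.336,0,0.8,0,0,0,-0.12,0.336,0,0.8,0,0,0,-0.12,0.336,0,0.8]

```text
time: 11.75
tool_pos: [0.5707, 0.33, 0.2425]
ee_rot: [-3.141, 0.001, 1.541]
wrist_force: [0.4, -0.6, 0.2]
width: 0.0751
finger_force: 0.0
```

Run:
```python
from look import *
o=get_obs();print(o['tool_pos'],o['ee_rot'],o['width'])
for n,C in look('4').items():
    a=(.57,.331); print(n,'bottle',fit(bottle,region(C,*a,.05,.015,.2),[*a,0,0],yaw=False,fz=False))
    W=region(C,*a,.075,.24,.32);print('fingers',len(W), W.min(0).round(3) if len(W) else '',np.median(W,0).round(3))
    a=(.69,-.005); print(n,'placed',fit(bottle,region(C,*a,.05,.03,.22),[*a,.006,0],yaw=False))
```

```text
[0.57068587 0.33000236 0.2425442 ] [-3.14118349e+00  1.13030298e-03  1.54088373e+00] 0.07508786622698882
side bottle (array([0.5664, 0.3309, 0.    , 0.    ]), np.float64(0.0018), 595)
fingers 112 [0.517 0.31  0.26 ] [0.605 0.321 0.291]
side placed (array([ 0.6885, -0.0051,  0.0164,  0.    ]), np.float64(0.0014), 672)
top bottle (array([0.5706, 0.3303, 0.    , 0.    ]), np.float64(0.0012), 661)
fingers 112 [0.52  0.316 0.259] [0.609 0.321 0.289]
top placed (array([ 0.6912, -0.0059,  0.0064,  0.    ]), np.float64(0.0012), 618)
```

The first bottle stands at height 0.006 on the bay floor. The tips are again 17 mm above the reported TCP, so that offset is constant. Next I grasp bottle 2.

Emit:
move_arm:
  steps: [0,0,0,0,0,-0.03,0.8,0,0,0,0,0,-0.07,0.8,0,0,0,0,0,-0.09,0.8,0,0,0,0,0,-0.096,0.8,0,0,0,0,0,-0.096,0,0,0,0,0,0,-0.096,0,0,0,0,0,0,-0.096,0,0,0,0,0,0,-0.096,0,0,0,0,0,0,-0.096,0,0,0,0,0,0,-0.096,0,0,0,0,0,0,-0.096,0]

```text
time: 12.95
tool_pos: [0.5704, 0.3319, 0.1485]
ee_rot: [3.14, -0.001, 1.543]
wrist_force: [-1.0, 0.3, 5.0]
width: 0.0412
finger_force: 30.0
```

Emit:
move_arm:
  steps: [0,0,0,0,0,0,0,0,0,0,0,0,0.02,0,0,0,0,0,0,0.05,0,0,0,0,0,0,0.09,0,0,0,0,0,0,0.12,0,0,0,0,0,0,0.125,0,0,0,0,0,0,0.125,0]

```text
time: 13.65
tool_pos: [0.5704, 0.3316, 0.2715]
ee_rot: [3.141, 0.0, 1.543]
wrist_force: [-0.4, 0.4, -4.3]
width: 0.0411
finger_force: 30.0
```

Run:
```python
from look import *
o=get_obs();print(o['tool_pos'],o['ee_rot'],o['width'])
for n,C in look('5').items():
    a=(.57,.331); print(n,'bottle',fit(bottle,region(C,*a,.045,.115,.315),[*a,.125,0],yaw=False),fit(lambda P:sdcyl(P,.0305,0,.14),region(C,*a,.045,.115,.25),[*a,.125,0],yaw=False,fz=False))
```

```text
[0.57040834 0.33159328 0.27151471] [3.14134348e+00 9.27991577e-05 1.54277677e+00] 0.041074696120278906
side bottle (array([0.5662, 0.3309, 0.129 , 0.    ]), np.float64(0.0019), 735) (array([0.5661, 0.3307, 0.125 , 0.    ]), np.float64(0.0016), 479)
top bottle (array([0.5702, 0.3307, 0.1317, 0.    ]), np.float64(0.0013), 731) (array([0.5701, 0.3306, 0.125 , 0.    ]), np.float64(0.0008), 408)
```

Emit:
move_arm:
  steps: [0,0,0,0.005,-0.012,0,0,0,0,0,0.017,-0.042,0,0,0,0,0,0.033,-0.082,0,0,0,0,0,0.049,-0.122,0,0,0,0,0,0.065,-0.162,0,0,0,0,0,0.08,-0.2,0,0,0,0,0,0.092,-0.23,0,0,0,0,0,0.099,-0.248,0,0,0,0,0,0.103,-0.2575,0,0,0,0,0,0.103,-0.2575,0,0,0,0,0,0.103,-0.2575,0,0]

```text
time: 14.85
tool_pos: [0.6728, 0.0753, 0.2719]
ee_rot: [-3.141, -0.001, 1.544]
wrist_force: [0.3, -0.0, -3.1]
width: 0.0413
finger_force: 30.0
```

Run:
```python
from look import *
o=get_obs();print(o['tool_pos'],o['ee_rot'],o['width'])
for n,C in look('6').items():
    a=(.673,.073); print(n,'bottle',fit(lambda P:sdcyl(P,.0305,0,.14),region(C,*a,.045,.115,.25),[*a,.125,0],yaw=False,fz=False))
    a=(.69,-.005); print(n,'placed',fit(cap,region(C,*a,.025,.174,.21),[*a,.006,0],yaw=False,fz=False))
```

```text
[0.6727664  0.07532639 0.2718646 ] [-3.14085925e+00 -9.04923182e-04  1.54430026e+00] 0.04130037963052548
side bottle (array([0.6693, 0.074 , 0.125 , 0.    ]), np.float64(0.0014), 578)
side placed (array([ 0.6887, -0.0047,  0.006 ,  0.    ]), np.float64(0.0014), 119)
top bottle (array([0.6728, 0.0745, 0.125 , 0.    ]), np.float64(0.0007), 355)
top placed (array([ 0.6922, -0.0054,  0.006 ,  0.    ]), np.float64(0.0013), 170)
```

Emit:
move_arm:
  steps: [0,0,0,0,0,-0.02,0,0,0,0,0,0,-0.05,0,0,0,0,0,0,-0.08,0,0,0,0,0,0,-0.1,0,0,0,0,0,0,-0.11,0,0,0,0,0,0,-0.114,0,0,0,0,0,0,-0.117,0,0,0,0,0,0,-0.119,0,0,0,0,0,0,-0.119,0,0,0,0,0,0,-0.119,0]

```text
time: 15.95
tool_pos: [0.6738, 0.074, 0.1546]
ee_rot: [3.139, -0.0, 1.543]
wrist_force: [-0.7, 0.8, -1.0]
width: 0.0411
finger_force: 30.0
```

Emit:
move_arm:
  steps: [0,0,0,0,0,-0.001,0,0,0,0,0,0,-0.001,0,0,0,0,0,0,-0.001,1,0,0,0,0,0,-0.001,1,0,0,0,0,0,-0.001,1,0,0,0,0,0,-0.001,1,0,0,0,0,0,-0.001,1,0,0,0,0,0,0.03,1,0,0,0,0,0,0.07,1,0,0,0,0,0,0.1,1,0,0,0,0,0,0.12,1,0,0,0,0,0,0.12,1]

```text
time: 17.15
tool_pos: [0.6745, 0.0741, 0.2777]
ee_rot: [3.133, -0.0, 1.543]
wrist_force: [-0.9, -0.3, 0.5]
width: 0.0941
finger_force: 0.0
```

Run:
```python
from look import *
o=get_obs();print(o['tool_pos'],o['ee_rot'])
for n,C in look('7').items():
    for a in ((.673,.073),(.69,-.005)): print(n,'placed',fit(cap,region(C,*a,.025,.174,.21),[*a,.006,0],yaw=False))
    # divider
    W=region(C,.43,.032,.12,-.01,.045)
    p=np.load(n+'7.npz')['p'].astype(int); W=C.reshape(-1,3); q=p.reshape(-1,3)
    m=(np.hypot(W[:,0]-.43,W[:,1]-.032)<.105)&(W[:,2]>-.006)&(W[:,2]<.015)&(q.min(1)>150)&(np.ptp(q,axis=1)<35)
    img=m.reshape(420,560).astype(np.uint8); k,l,st,_=cv2.connectedComponentsWithStats(img); 
    j=1+st[1:,4].argmax(); w=W[(l==j).ravel()]; r=cv2.minAreaRect(w[:,:2].astype(np.float32)); print('plate',r,np.median(w[:,2]),len(w))
    b=(np.hypot(W[:,0]-.43,W[:,1]-.032)<.05)&(W[:,2]>.012)&(W[:,2]<.045)&(q[:,2]-q[:,0]>40); r=cv2.minAreaRect(W[b][:,:2].astype(np.float32)); print('grip',r,np.percentile(W[b][:,2],95),b.sum())
    print(fit(divider,region(C,.43,.032,.105,.003,.05),[.43,.032,-.0025 if n=='side' else 0,.04],fz=False))
    print('jar',fit(jar,region(C,.442,.2525,.05,.015,.12),[.442,.2525,0,0],yaw=False))
```

```text
[0.67454879 0.07409548 0.27774727] [ 3.13333853e+00 -4.59620172e-04  1.54285450e+00]
side placed (array([0.6705, 0.0736, 0.004 , 0.    ]), np.float64(0.001), 106)
side placed (array([ 0.6888, -0.0046,  0.004 ,  0.    ]), np.float64(0.0008), 118)
plate ((0.43016278743743896, 0.03916444629430771), (0.09025947004556656, 0.1835469901561737), 1.2384421825408936) 0.003076280948469471 458
grip ((0.4289553761482239, 0.03132602572441101), (0.016535988077521324, 0.0469590462744236), 89.35118103027344) 0.03340244699449573 92
(array([ 4.282e-01,  3.350e-02, -2.500e-03, -4.000e-04]), np.float64(0.0009), 431)
jar (array([ 0.4387,  0.252 , -0.003 ,  0.    ]), np.float64(0.0015), 340)
top placed (array([0.674 , 0.0731, 0.0059, 0.    ]), np.float64(0.0012), 171)
top placed (array([ 0.6917, -0.0056,  0.0063,  0.    ]), np.float64(0.0014), 170)
plate ((0.432068407535553, 0.03377903625369072), (0.08759908378124237, 0.16418132185935974), 0.4504453241825104) 0.005017773052289919 982
grip ((0.43118131160736084, 0.03323958069086075), (0.04938417673110962, 0.011247163638472557), 0.6057212948799133) 0.040370922147759794 45
(array([0.4319, 0.0329, 0.    , 0.0183]), np.float64(0.0018), 1170)
jar (array([0.442 , 0.2525, 0.    , 0.    ]), np.float64(nan), 0)
  return _methods._mean(a, axis=axis, dtype=dtype,
  ret = ret.dtype.type(ret / rcount)
```

Both bottles stand in the back bay. Next is the divider at (0.432, 0.033), yaw about 0.01.

Emit:
move_arm:
  steps: [0,0,-0.1,-0.02,-0.004,0,0.5,0,0,-0.24,-0.05,-0.01,0,0.5,0,0,-0.38,-0.085,-0.016,0,0.5,0,0,-0.52,-0.12,-0.022,0,0.5,0,0,-0.66,-0.155,-0.028,-0.01,0.5,0,0,-0.8,-0.19,-0.033,-0.03,0.5,0,0,-0.94,-0.215,-0.037,-0.06,0.5,0,0,-1.08,-0.235,-0.04,-0.09,0.5,0,0,-1.22,-0.242,-0.04,-0.12,0.5,0,0,-1.36,-0.242,-0.04,-0.15,0.5,0,0,-1.5,-0.242,-0.04,-0.17,0.5,0,0,-1.533,-0.242,-0.04,-0.18,0.5]

```text
time: 18.45
tool_pos: [0.4274, 0.0342, 0.088]
ee_rot: [-3.141, 0.009, 0.007]
wrist_force: [0.1, -0.2, -0.2]
width: 0.0471
finger_force: 0.0
```

Emit:
move_arm:
  steps: [0,0,0,0,0,0,0.5]

```text
time: 18.55
tool_pos: [0.4277, 0.0342, 0.0887]
ee_rot: [-3.141, 0.009, 0.01]
wrist_force: [-0.1, 0.3, 1.2]
width: 0.0468
finger_force: 0.0
```

Emit:
move_arm:
  steps: [0,0,0,0,0,0,0.5,0,0,0,0,0,0,0.5,0,0,0,0,0,0,0.5]

```text
time: 18.85
tool_pos: [0.4317, 0.034, 0.0938]
ee_rot: [3.141, -0.001, 0.01]
wrist_force: [0.0, 0.4, 0.6]
width: 0.047
finger_force: 0.0
```

Run:
```python
from look import *
o=get_obs();print(o['tool_pos'],o['ee_rot'],o['wrist_force'],o['joint_positions'])
for n,C in look('8').items():
    W=region(C,.43,.034,.075,.095,.18);print(n,len(W), W.min(0).round(3),W.max(0).round(3))
    W=W[W[:,2]<.15]
    for s in (1,-1):
        w=W[s*(W[:,1]-.034)>0]; 
        if len(w): print(s,len(w),np.percentile(w,[5,50,95],axis=0).round(3).tolist())
```

```text
[0.43166855 0.03399227 0.09379586] [ 3.14141163e+00 -1.39841708e-03  1.01107712e-02] [0.01734497 0.39977562 0.55046891] [-5.24255759e-02 -1.40259600e-01  1.78095296e+00 -9.35101239e-05
  1.49949230e+00  1.50826670e+00]
side 179 [ 0.418 -0.009  0.108] [0.438 0.066 0.18 ]
1 39 [[0.419, 0.053, 0.111], [0.423, 0.057, 0.128], [0.428, 0.062, 0.146]]
-1 67 [[0.42, -0.006, 0.113], [0.428, -0.002, 0.131], [0.436, 0.004, 0.148]]
top 7 [ 0.422 -0.004  0.117] [0.437 0.005 0.135]
-1 7 [[0.422, -0.004, 0.117], [0.423, -0.003, 0.124], [0.434, 0.004, 0.134]]
```

Emit:
move_arm:
  steps: [0,0,0,0,-0.0005,-0.04,0.5,0,0,0,0,-0.0005,-0.08,0.5,0,0,0,0,-0.0005,-0.094,0.5,0,0,0,0,-0.0005,-0.098,0.5,0,0,0,0,-0.0005,-0.098,0.5,0,0,0,0,-0.0005,-0.098,0,0,0,0,0,-0.0005,-0.098,0,0,0,0,0,-0.0005,-0.098,0,0,0,0,0,-0.0005,-0.098,0,0,0,0,0,-0.0005,-0.098,0,0,0,0,0,-0.0005,-0.098,0]

```text
time: 20.05
tool_pos: [0.4316, 0.0337, -0.0044]
ee_rot: [-3.141, -0.001, 0.01]
wrist_force: [-0.1, 0.6, 1.5]
width: 0.0119
finger_force: 30.0
```

Emit:
move_arm:
  steps: [0,0,0,0,0,0.02,0,0,0,0.05,0,0,0.05,0,0,0,0.12,0,0,0.09,0,0,0,0.18,0,0,0.115,0,0,0,0.208,0,0,0.12,0,0,0,0.208,0,0,0.12,0,0,0,0.208,0,0,0.12,0,0,0,0.208,0,0,0.12,0]

```text
time: 20.85
tool_pos: [0.4297, 0.0336, 0.1128]
ee_rot: [-3.141, 0.004, 0.217]
wrist_force: [0.2, 0.4, -0.9]
width: 0.0119
finger_force: 30.0
```

```bash
cat > div.py <<'E'
from look import *
import sys
def plate(tag,x,y,z):
    o=get_obs();print(o['tool_pos'].round(4),o['ee_rot'].round(4),o['wrist_force'].round(1),o['width'].round(4))
    for n,C in look(tag).items():
        p=np.load(n+tag+'.npz')['p'].astype(int); W=C.reshape(-1,3); q=p.reshape(-1,3)
        m=(np.hypot(W[:,0]-x,W[:,1]-y)<.105)&(abs(W[:,2]-z)<.012)&(q.min(1)>90)&(np.ptp(q,axis=1)<40)
        if m.sum()<30: print(n,'few',m.sum()); continue
        k,l,st,_=cv2.connectedComponentsWithStats(m.reshape(420,560).astype(np.uint8)); j=1+st[1:,4].argmax(); w=W[(l==j).ravel()]
        A=np.c_[w[:,:2]-[x,y],np.ones(len(w))]; c=np.linalg.lstsq(A,w[:,2],rcond=None)[0]
        print(n,'plate',cv2.minAreaRect(w[:,:2].astype(np.float32)),'z,slopes',c.round(4),len(w))
        print(fit(divider,region(C,x,y,.105,z-.004,z+.02),[x,y,z-.006,.21]))
E
python3 - <<'E'
from div import *
plate('9',.432,.0335,.126)
a=np.load('side9.npz')['p'][130:270,180:340]; b=np.load('top9.npz')['p'][130:270,180:340]
save('c9',np.hstack([cv2.resize(x,(400,350),interpolation=cv2.INTER_CUBIC) for x in(a,b)]))
E
```

```text
Traceback (most recent call last):
  File "div.py", line 4, in plate
    o=get_obs();print(o['tool_pos'].round(4),o['ee_rot'].round(4),o['wrist_force'].round(1),o['width'].round(4))
                                                                                            ^^^^^^^^^^^^^^^^
AttributeError: 'float' object has no attribute 'round'
```

```bash
sed -i "s/o\['width'\].round(4)/o['width']/" div.py
python3 - <<'E'
from div import *
plate('9',.432,.0335,.126)
a=np.load('side9.npz')['p'][130:270,180:340]; b=np.load('top9.npz')['p'][130:270,180:340]
save('c9',np.hstack([cv2.resize(x,(400,350),interpolation=cv2.INTER_CUBIC) for x in(a,b)]))
E
```

```text
[0.4297 0.0336 0.1128] [-3.1406  0.0042  0.2172] [ 0.2  0.4 -0.9] 0.011936049451696955
side plate ((0.4258710443973541, 0.03194139152765274), (0.08746229857206345, 0.16987688839435577), 12.791290283203125) z,slopes [-0.0013  0.0075  0.121 ] 428
(array([0.426 , 0.0328, 0.1226, 0.1846]), np.float64(0.001), 126)
top plate ((0.43494662642478943, 0.0030058100819587708), (0.08413919806480408, 0.10536311566829681), 12.227622032165527) z,slopes [-0.0059 -0.0046  0.1227] 483
(array([0.4294, 0.0321, 0.1183, 0.2184]), np.float64(0.0011), 399)
```

View pics/c9.png

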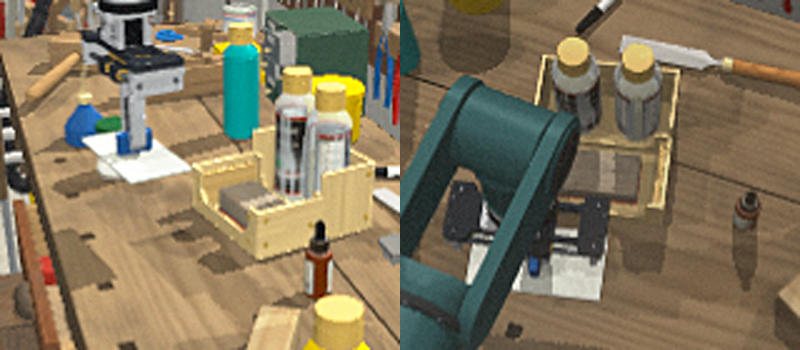

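The side crop shows the plate held level at (135,155), turned parallel to the tote, with both bottles standing at (295,130) and (330,140). I'm carrying it over the front bay.

Emit:
move_arm:
  steps: [0,0,0,0.015,-0.002,0,0,0,0,0,0.045,-0.005,0,0,0,0,0,0.08,-0.009,0,0,0,0,0,0.115,-0.013,0,0,0,0,0,0.14,-0.016,-0.01,0,0,0,0,0.155,-0.017,-0.02,0,0,0,0,0.1625,-0.018,-0.03,0,0,0,0,0.1625,-0.018,-0.035,0,0,0,0,0.1625,-0.018,-0.035,0,0,0,0,0.1625,-0.018,-0.035,0,0,0,0,0.1625,-0.018,-0.035,0,0,0,0,0.1625,-0.018,-0.035,0]

```text
time: 22.15
tool_pos: [0.5937, 0.0156, 0.0811]
ee_rot: [3.141, -0.002, 0.218]
wrist_force: [-1.1, -0.1, -1.3]
width: 0.0119
finger_force: 30.0
```

Run:
```python
from div import *
plate('10',.594,.014,.087)
c,s=np.cos(.2185),np.sin(.2185)
for n in ('side','top'):
    C=cloud(n,np.load(n+'10.npz')['d'])
    print(n,[fit(tote,np.vstack([region(C,.633,.022,.137,a,.073),region(C,.681,.033,.12,.092,.108)]),[.633,.022,0 if n=='top' else -.0025,.217],fz=False) for a in(.04,.058)])
a=np.load('side10.npz')['p'][150:250,240:354]; b=np.load('top10.npz')['p'][145:245,205:319]
save('c10',np.hstack([cv2.resize(x,(400,350),interpolation=cv2.INTER_CUBIC) for x in(a,b)]))
```

```text
[0.5937 0.0156 0.0811] [ 3.141e+00 -1.600e-03  2.179e-01] [-1.1 -0.1 -1.3] 0.011867403039112365
side plate ((0.6111617088317871, 0.016498632729053497), (0.13044485449790955, 0.16494378447532654), 12.532483100891113) z,slopes [-0.0058 -0.0059  0.0884] 523
(array([0.5924, 0.0137, 0.0829, 0.2213]), np.float64(0.0012), 643)
top plate ((0.5898725390434265, -0.015242431312799454), (0.06791797280311584, 0.10826272517442703), 13.169501304626465) z,slopes [-0.015  -0.0104  0.0902] 477
(array([0.5936, 0.0142, 0.0871, 0.2296]), np.float64(0.0015), 566)
side [(array([ 0.6254,  0.0222, -0.0025,  0.2202]), np.float64(0.0018), 817), (array([ 0.6287,  0.0228, -0.0025,  0.218 ]), np.float64(0.0024), 485)]
top [(array([0.6333, 0.0232, 0.    , 0.2152]), np.float64(0.0021), 399), (array([0.6329, 0.0231, 0.    , 0.2151]), np.float64(0.0026), 311)]
```

View pics/c10.png

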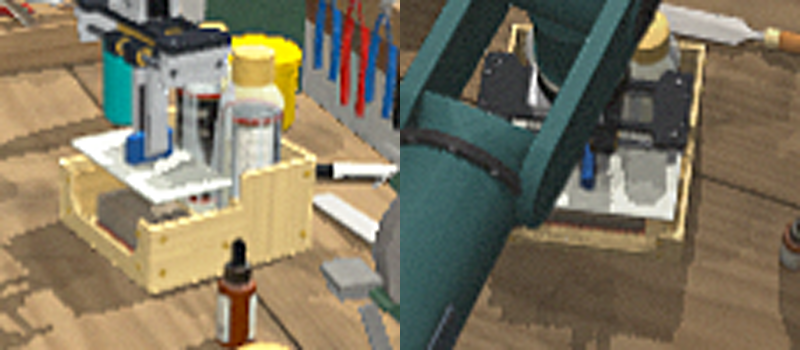

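The plate hangs over the front bay parallel to its walls, with a small gap to the right wall at top-crop (680,200). The fit puts it within 1 mm of target, so I'm lowering it.

Emit:
move_arm:
  steps: [0,0,0,0,0,-0.006,0,0,0,0,0,0,-0.012,0,0,0,0,0,0,-0.016,0,0,0,0,0,0,-0.02,0,0,0,0,0,0,-0.023,0,0,0,0,0,0,-0.026,0,0,0,0,0,0,-0.028,0,0,0,0,0,0,-0.028,0]

```text
time: 23.05
tool_pos: [0.5937, 0.0155, 0.052]
ee_rot: [3.142, 0.0, 0.218]
wrist_force: [0.0, 0.1, -1.6]
width: 0.0121
finger_force: 30.0
```

Emit:
move_arm:
  steps: [0,0,0,0,0,-0.001,0,0,0,0,0,0,-0.001,0,0,0,0,0,0,-0.002,0,0,0,0,0,0,-0.002,0]

```text
time: 23.45
tool_pos: [0.594, 0.0155, 0.0516]
ee_rot: [3.141, -0.001, 0.218]
wrist_force: [-1.4, -0.7, 4.5]
width: 0.0114
finger_force: 30.0
```

Emit:
move_arm:
  steps: [0,0,0,0,0,-0.0015,0.4,0,0,0,0,0,-0.001,0.4,0,0,0,0,0,-0.001,0.4,0,0,0,0,0,-0.001,0.4,0,0,0,0,0,0.03,0.4,0,0,0,0,0,0.07,0.4,0,0,0,-0.01,0,0.11,1,0,0,0,-0.04,0.02,0.12,1,0,0,0,-0.07,0.055,0.12,1,0,0,0,-0.095,0.09,0.12,1,0,0,0,-0.115,0.13,0.12,1,0,0,0,-0.12,0.15,0.12,1]

```text
time: 24.65
tool_pos: [0.4717, 0.168, 0.1706]
ee_rot: [-3.141, -0.001, 0.22]
wrist_force: [-0.1, 0.4, -0.2]
width: 0.0821
finger_force: 0.0
```

Run:
```python
from div import *
plate('11',.594,.014,.062)
for n in ('side','top'):
    C=cloud(n,np.load(n+'11.npz')['d'])
    print('jar',fit(jar,region(C,.442,.2525,.05,.015,.1),[.442,.2525,0,0],yaw=False))
a=np.load('side11.npz')['p'][150:250,240:354]; b=np.load('top11.npz')['p'][145:245,205:319]
save('c11',np.hstack([cv2.resize(x,(400,350),interpolation=cv2.INTER_CUBIC) for x in(a,b)]))
```

```text
[0.4717 0.168  0.1706] [-3.1405e+00 -6.0000e-04  2.2040e-01] [-0.1  0.4 -0.2] 0.08210240518512343
side plate ((0.6111693978309631, 0.020803458988666534), (0.13193419575691223, 0.1793067455291748), 13.463920593261719) z,slopes [ 0.0275 -0.      0.0596] 479
(array([0.5931, 0.0144, 0.0536, 0.2246]), np.float64(0.0018), 708)
top plate ((0.5957316160202026, 0.01430441439151764), (0.09317517280578613, 0.16443473100662231), 12.753059387207031) z,slopes [-0.0113 -0.0043  0.061 ] 1144
(array([0.5958, 0.0152, 0.0602, 0.2166]), np.float64(0.0018), 1297)
jar (array([ 0.4391,  0.2518, -0.0029,  0.    ]), np.float64(0.0016), 343)
jar (array([0.4416, 0.2524, 0.    , 0.    ]), np.float64(0.0007), 24)
```

View pics/c11.png

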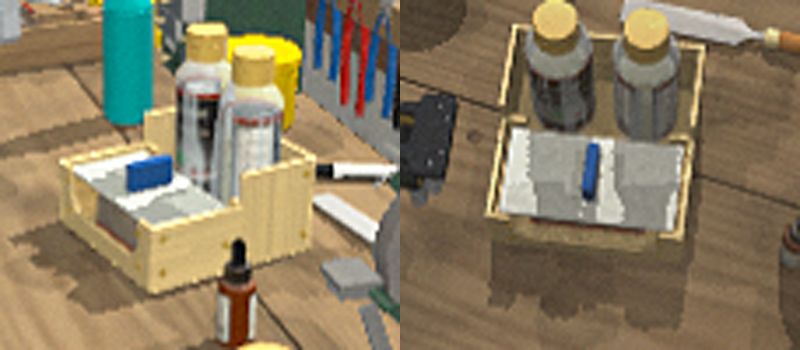

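The plate sits level in the bay with the grip up (top crop (592,170)) and the bottles behind it. I'll measure the jar's lid edge before gripping.

Run:
```python
from h import *
for t in ('side0','side7'):
    q=np.load(t+'.npz'); C=cloud('side',q['d']); W=C.reshape(-1,3); p=q['p'].astype(int).reshape(-1,3)
    j=(np.hypot(W[:,0]-.4395,W[:,1]-.252)<.045)&(W[:,2]>.01)
    g=j&(p[:,1]-np.maximum(p[:,0],p[:,2])>25)&(W[:,1]<.235); w=j&~g&(W[:,1]<.235)
    print(t,'lid z pct',np.percentile(W[g][:,2],[2,10,50,98]).round(4),'body max',np.percentile(W[w][:,2],[80,95]).round(4))
    for z in np.arange(.012,.086,.008):
        k=j&(abs(W[:,2]-z)<.004); print(z.round(3),k.sum(),g[k].mean().round(2),(W[k][:,1].min()).round(4),np.ptp(W[k][:,0]).round(3))
    q2=np.load('top0.npz')
C=cloud('top',np.load('top0.npz')['d']); W=region(C,.413,.40,.09,.05,.2); print('oil',[ (z.round(2),W[abs(W[:,2]-z)<.01].mean(0).round(3),len(W[abs(W[:,2]-z)<.01])) for z in np.arange(.06,.19,.02) if (abs(W[:,2]-z)<.01).any()])
```

```text
side0 lid z pct [0.0739 0.0753 0.0793 0.0841] body max [0.06 0.07]
0.012 29 0.0 0.2165 0.067
0.02 30 0.0 0.2139 0.06
0.028 32 0.0 0.2112 0.062
0.036 36 0.0 0.2129 0.062
0.044 31 0.0 0.214 0.063
0.052 39 0.0 0.2126 0.064
0.06 42 0.0 0.2148 0.063
0.068 25 0.0 0.2182 0.049
0.076 42 0.55 0.2119 0.057
0.084 62 0.31 0.2186 0.059
side7 lid z pct [0.0737 0.0746 0.0797 0.0833] body max [0.0578 0.0675]
0.012 29 0.0 0.2134 0.068
0.02 36 0.0 0.214 0.061
0.028 29 0.0 0.2141 0.061
0.036 34 0.0 0.2138 0.06
0.044 27 0.0 0.212 0.063
0.052 40 0.0 0.2118 0.063
0.06 45 0.0 0.2162 0.063
0.068 23 0.0 0.219 0.056
0.076 38 0.58 0.2142 0.058
0.084 66 0.3 0.2176 0.058
oil [(np.float64(0.06), array([0.413, 0.397, 0.057]), 72), (np.float64(0.08), array([0.416, 0.401, 0.08 ]), 46), (np.float64(0.1), array([0.416, 0.404, 0.098]), 4), (np.float64(0.12), array([0.417, 0.4  , 0.117]), 5), (np.float64(0.14), array([0.421, 0.388, 0.141]), 7), (np.float64(0.16), array([0.429, 0.369, 0.161]), 10), (np.float64(0.18), array([0.433, 0.359, 0.172]), 3)]
```

Emit:
move_arm:
  steps: [0,0,0.13,-0.003,0.009,0,1,0,0,0.27,-0.007,0.02,0,1,0,0,0.41,-0.011,0.03,0,1,0,0,0.55,-0.015,0.04,0,1,0,0,0.69,-0.019,0.05,0,1,0,0,0.83,-0.023,0.06,0,1,0,0,0.97,-0.026,0.07,0,1,0,0,1.11,-0.029,0.08,0,1,0,0,1.25,-0.031,0.086,0,1,0,0,1.35,-0.0315,0.087,0,1,0,0,1.35,-0.0315,0.087,0,1,0,0,1.35,-0.0315,0.087,0,1]

```text
time: 25.95
tool_pos: [0.4427, 0.2518, 0.1699]
ee_rot: [3.142, 0.001, 1.565]
wrist_force: [-0.4, 1.1, 0.8]
width: 0.0939
finger_force: 0.0
```

Emit:
move_arm:
  steps: [0,0,0,0,0,0,1,0,0,0,0,0,0,1]

```text
time: 26.15
tool_pos: [0.4424, 0.2521, 0.1701]
ee_rot: [3.142, 0.0, 1.566]
wrist_force: [0.1, -0.5, 0.4]
width: 0.0942
finger_force: 0.0
```

Emit:
move_arm:
  steps: [0,0,0,0,0.001,-0.03,1,0,0,0,0,0.001,-0.07,1,0,0,0,0,0.001,-0.1,1,0,0,0,0,0.001,-0.13,1,0,0,0,0,0.001,-0.146,1,0,0,0,0,0.001,-0.15,1,0,0,0,0,0.001,-0.15,0,0,0,0,0,0.001,-0.15,0,0,0,0,0,0.001,-0.15,0,0,0,0,0,0.001,-0.15,0,0,0,0,0,0.001,-0.15,0,0,0,0,0,0.001,-0.15,0]

```text
time: 27.35
tool_pos: [0.4427, 0.2539, 0.0216]
ee_rot: [3.14, -0.001, 1.568]
wrist_force: [-1.1, -0.1, 6.2]
width: 0.0674
finger_force: 30.0
```

Emit:
move_arm:
  steps: [0,0,0,0,0,0.02,0,0,0,0,0,0,0.05,0,0,0,-0.14,0,-0.005,0.09,0,0,0,-0.28,0,-0.015,0.12,0,0,0,-0.42,0.005,-0.03,0.13,0,0,0,-0.56,0.015,-0.05,0.13,0,0,0,-0.7,0.03,-0.07,0.13,0,0,0,-0.84,0.045,-0.09,0.13,0,0,0,-0.98,0.065,-0.12,0.13,0,0,0,-1.12,0.09,-0.145,0.13,0,0,0,-1.25,0.11,-0.17,0.13,0,0,0,-1.35,0.125,-0.185,0.13,0]

```text
time: 28.55
tool_pos: [0.5678, 0.0663, 0.1486]
ee_rot: [3.141, 0.002, 0.211]
wrist_force: [-1.0, 0.8, -2.8]
width: 0.0673
finger_force: 30.0
```

Emit:
move_arm:
  steps: [0,0,0,0.005,-0.003,0,0,0,0,0,0.012,-0.007,0,0,0,0,0,0.014,-0.009,0,0,0,0,0,0.014,-0.009,0,0,0,0,0,0.014,-0.009,0,0,0,0,0,0.014,-0.009,0,0]

```text
time: 29.15
tool_pos: [0.5808, 0.0602, 0.1503]
ee_rot: [-3.142, -0.0, 0.219]
wrist_force: [0.7, 0.3, -1.1]
width: 0.0674
finger_force: 30.0
```

Run:
```python
from look import *
o=get_obs();print(o['tool_pos'],o['ee_rot'],o['wrist_force'],o['width'])
for n,C in look('12').items():
    a=(.5816,.059); print(n,[fit(lambda P:sdcyl(P,.0345,0,.064),region(C,*a,.05,.115,.19),[*a,.13,0],yaw=False,fz=f) for f in (False,True)])
    p=np.load(n+'12.npz')['p'].astype(int); W=C.reshape(-1,3);q=p.reshape(-1,3)
    b=(np.hypot(W[:,0]-.594,W[:,1]-.0148)<.04)&(W[:,2]>.068)&(W[:,2]<.1)&(q[:,2]-q[:,0]>40); print('grip',b.sum(),cv2.minAreaRect(W[b][:,:2].astype(np.float32)) if b.sum()>5 else '')
a=np.load('side12.npz')['p'][140:240,230:344]; b=np.load('top12.npz')['p'][145:245,205:319]
save('c12',np.hstack([cv2.resize(x,(400,350),interpolation=cv2.INTER_CUBIC) for x in(a,b)]))
```

```text
[0.58076546 0.06022218 0.15031565] [-3.14154770e+00 -1.46244680e-04  2.19138732e-01] [ 0.71392829  0.30063935 -1.07534263] 0.06737841311637935
side [(array([0.5765, 0.0593, 0.13  , 0.    ]), np.float64(0.0017), 336), (array([0.5765, 0.0593, 0.125 , 0.    ]), np.float64(0.0015), 336)]
grip 91 ((0.5898143649101257, 0.012258724309504032), (0.051049910485744476, 0.01580345816910267), 12.863484382629395)
top [(array([0.5804, 0.0587, 0.13  , 0.    ]), np.float64(0.0008), 175), (array([0.5803, 0.0586, 0.1244, 0.    ]), np.float64(0.0008), 175)]
grip 47 ((0.5937246680259705, 0.01403442770242691), (0.04962397366762161, 0.010584050789475441), 12.58911418914795)
```

View pics/c12.png

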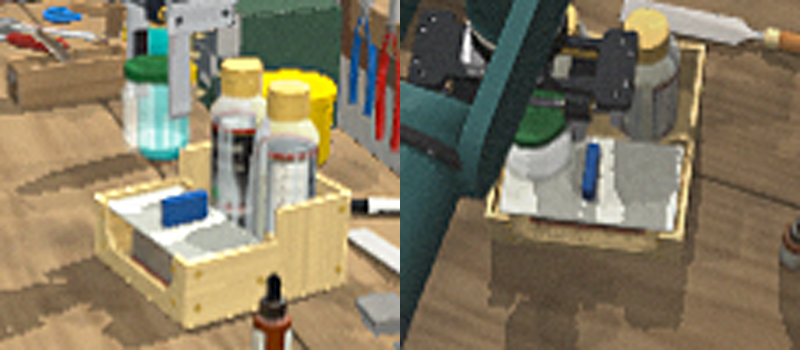

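The jar is held over the left half, at side crop (155,105) and top crop (537,140), 46 mm from the grip's centre. I'm lowering it gently.

Emit:
move_arm:
  steps: [0,0,0,0,0,-0.015,0,0,0,0,0,0,-0.035,0,0,0,0,0,0,-0.052,0,0,0,0,0,0,-0.06,0,0,0,0,0,0,-0.064,0,0,0,0,0,0,-0.066,0,0,0,0,0,0,-0.067,0,0,0,0,0,0,-0.067,0,0,0,0,0,0,-0.067,0]

```text
time: 30.15
tool_pos: [0.5817, 0.0595, 0.0839]
ee_rot: [3.141, -0.001, 0.218]
wrist_force: [-0.7, -0.5, -2.1]
width: 0.0671
finger_force: 30.0
```

Emit:
move_arm:
  steps: [0,0,0,0,0,-0.001,0,0,0,0,0,0,-0.001,0,0,0,0,0,0,-0.002,0,0,0,0,0,0,-0.002,0]

```text
time: 30.55
tool_pos: [0.5818, 0.0596, 0.0836]
ee_rot: [3.141, -0.003, 0.218]
wrist_force: [-2.2, 0.4, 6.3]
width: 0.0674
finger_force: 30.0
```

Emit:
move_arm:
  steps: [0,0,0,0,0,0.001,1,0,0,0,0,0,0.001,1,0,0,0,0,0,0.001,1,0,0,0,0,0,0.001,1,0,0,0,0,0,0.03,1,0,0,0,0,0,0.07,1,0,0,0,0,0,0.11,1,0,0,0,-0.03,0.01,0.13,1,0,0,0,-0.07,0.03,0.14,1,0,0,0,-0.11,0.05,0.14,1,0,0,0,-0.14,0.07,0.14,1,0,0,0,-0.15,0.08,0.14,1]

```text
time: 31.75
tool_pos: [0.4291, 0.1407, 0.2218]
ee_rot: [-3.141, -0.001, 0.22]
wrist_force: [0.1, -0.1, 0.3]
width: 0.0942
finger_force: 0.0
```

Emit:
move_arm:
  steps: [0,0,0,0,0,0,1,0,0,0,0,0,0,1,0,0,0,0,0,0,1,0,0,0,0,0,0,1]

```text
time: 32.15
tool_pos: [0.432, 0.1388, 0.2205]
ee_rot: [3.141, 0.001, 0.216]
wrist_force: [0.5, -0.6, -0.0]
width: 0.0938
finger_force: 0.0
```

Run:
```python
from look import *
for n,C in look('13').items():
    a=(.5816,.059); print(n,fit(jar,region(C,*a,.05,.075,.16),[*a,.062,0],yaw=False))
    for a in ((.673,.073),(.69,-.005)): print('bottle',fit(cap,region(C,*a,.025,.174,.21),[*a,.006,0],yaw=False))
    W=region(C,.6037,-.0283,.028,.04,.09); A=np.c_[W[:,:2]-[.604,-.028],np.ones(len(W))]; print('plate right half z, slopes',np.median(W[:,2]).round(4),np.linalg.lstsq(A,W[:,2],rcond=None)[0].round(3))
a=np.load('side13.npz')['p'][140:240,230:344]; b=np.load('top13.npz')['p'][145:245,205:319]
save('c13',np.hstack([cv2.resize(x,(400,350),interpolation=cv2.INTER_CUBIC) for x in(a,b)]))
```

```text
side (array([0.577 , 0.0594, 0.0593, 0.    ]), np.float64(0.0015), 444)
bottle (array([0.6701, 0.0737, 0.0038, 0.    ]), np.float64(0.0008), 106)
bottle (array([ 0.6889, -0.0049,  0.0037,  0.    ]), np.float64(0.0008), 124)
plate right half z, slopes 0.0592 [-0.011  0.005  0.059]
top (array([0.5816, 0.0579, 0.0615, 0.    ]), np.float64(0.0015), 513)
bottle (array([0.6743, 0.072 , 0.0058, 0.    ]), np.float64(0.0013), 174)
bottle (array([ 0.6921, -0.0057,  0.0058,  0.    ]), np.float64(0.0012), 173)
plate right half z, slopes 0.0609 [-0.002 -0.059  0.061]
```

View pics/c13.png

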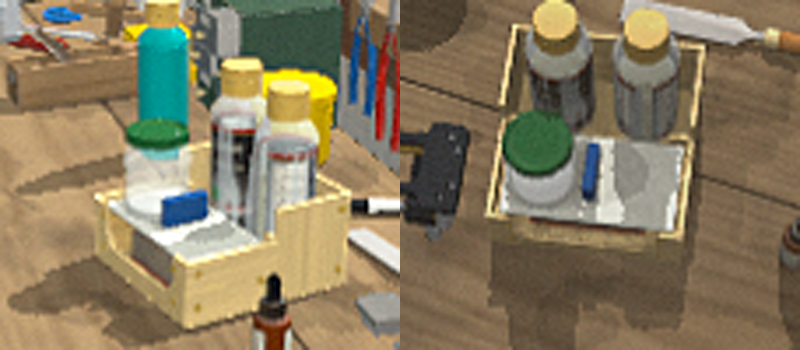

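The jar stands upright on the divider's left half at top crop (538,155). Both bottles are upright in the back bay, the divider is level, and the gripper is clear, so I'm handing in.

```bash
python3 -c "
from bench import *
print(close_job())"
```

```text
the job is handed in; nothing more can be done
None
```

I packed the tote in the required order and handed it in at about 32 s of the 72 s allowed: both bottles upright in the back bay, the divider level over the sanding block, and the jar upright on it by the final camera check; no verdict was returned.

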